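Clamp the lid of the ice tub

ROBOT

A 6-joint arm with a two-finger parallel gripper is mounted at the origin on the work surface. World frame = base frame: x ahead of the robot, y to its left, z up, the work surface at z = 0. Lengths are in m, angles in rad, forces in N, time in s.
With the tool pointing down it reaches from about 0.35 to 0.975 m from the base axis. Payload 4.9 kg.
Tool frame: the origin (TCP) lies midway between the tips of the shut fingers; the grasp point (between the pads) lies 19 mm behind it; z points along the fingers, y is the line along which they close (so a half turn about z gives the same grasp; the last joint's range is limited). The gripper opens to 85 mm and grips with 20 to 120 N. Pads are 22 mm wide; open, the fingers measure 114 mm over their backs; the gripper's body (76 mm by 85 mm) begins 54 mm behind the grasp point. The pads swing forward as they close: fully open they stand 13 mm farther back than shut.
Start: joints at [1.031, 0.053, 1.613, -0, 1.476, -0.119], TCP at [0.255, 0.57, 0.231] pointing down, gripper open.
Joint ranges: [-3.01, 3.01], [-1.01, 2.22], [0.06, 2.58], [-1.02, 4.17], [0.09, 2.62], [-3.14, 3.14]. Speed limits (rad/s): [2.57, 2.57, 3.14, 3.14, 3.14, 3.14].

INTERFACE

Orientations are given as a unit quaternion [w, x, y, z].
In Python, from plant import state, grab_frame, camera_info, job_done, spot_in, masks_of, pinpoint gives the robot as it stands.
- The arm moves only by the shell command python3 -m handwheel 'ROWS' [OPENING]. ROWS is JSON, a list that holds one entry, the list of rows, each a list of 6 numbers: the shift along the world's x, y, z in m, then the turn, a rotation vector about the world's x, y, z in degrees. In form: [[[tx, ty, tz, ax, ay, az], ...]]. A call has 1 to 20 rows; each row shifts and turns the commanded pose from where the row before left it; what a row does not reach is not made up. A row lasts 1/12 s, in which the tool goes at most 41.7 mm and 7.16 degrees, less where a joint would pass 70% of its speed; a pose out of reach is approached as far as the arm can. A call is refused whole if a number of a shift passes 0.0417 or a number of a turn 7.16, either way. A call with a gripper value outside its range is refused whole. OPENING is the opening, from 0 (shut) to 1 (fully open), set as the call begins (- or left out, the last holds). The fingers move at their own pace and stop on an object; the grip force is fixed at half the most. Time passes only in rows, so rows that do not move let the fingers close. It gives the time, the measured TCP pose, the force, the opening and the grip force at its end, in the units of the state.
- state(): the state, without advancing time (a new reading comes with each control period).
- grab_frame(name): name is "side" or "top"; returns (picture, depth): 400x640x3 uint8, blue, green, red; 400x640 float32, m along the optical axis (not along the pixel's ray), 0 where there is no reading.
- camera_info(name): a dict with "fx", "fy", "cx", "cy" (pixels), "T" (4x4, takes a point from camera to world coordinates). Camera axes: x right, y up, looking along -z (the intrinsics and any distortion apply to the point x, -y, -z); pixel columns grow to the right and rows downward; lengths in m; the calibration is good to about 2 mm. A picture is of the moment at which its call begins. camera_info takes no time and is no camera call.
- job_done(): hands the job in; it is judged then, once.
Trained networks look in the newest picture that a camera, given by its name, has taken for a name from the list of things; names that differ only in an ending like _2 or _b are one class to them, and where a whole thing is asked for, a point or a joint stands for the part that bears it (a point fixed in the world has none). Each returns a list of dicts, best first, with "conf" (0 to 1); they miss things now and then, are a little off and sometimes report something else, mostly with a low value. They report only what shows in the picture. A call takes as long as a camera call.
- spot_in(camera, thing): "box" ([left, top, width, height] in pixels, round what is visible of it).
- masks_of(camera, thing): "region" (400x640 bool, what is visible of it) and "box" ([left, top, width, height] in pixels, round what is visible of it).
- pinpoint(camera, thing): "position" ([column, row] in pixels: a listed point, or the origin of a listed thing).
The state is a dict: "time": time; "joint_pos": joint angles; "joint_vel": joint speeds; "joint_efforts": joint torques, N m; "tool_pos": TCP position; "tool_rot": TCP orientation; "contact_force": force on the tool from outside, world axes, zero at the start; "ft_torque": the same for the moment, N m; "gripper_width": opening from 0.0 (shut) to 1.0 (fully open); "grasp_force": force on a finger pad.
Only numpy, scipy, OpenCV 4.12 (cv2) and the standard library are available. Lean on these libraries where they do the work, as an engineer would, in place of code of your own. Each camera call takes 0.05 s, during which the arm holds its last target. There are 200 camera calls.

TASK

Clamp the lid of the round black ice tub: with the back of a finger, swing the steel strap across over the lid until it is fully home against its stop, then push the upright cam lever down flat over the strap with a fingertip. Pick nothing up: do not lift or shift the lid, and leave the bottles, glass, cups, bowl and pen where they stand.

Things in the scene. Friction and masses are not known exactly. Their poses are not given: they have to be found in the camera images.
- tub: round black insulated ice tub, 170 mm in diameter and 138 mm high (150 mm with its lid), heavy and fixed. Origin: centre of its underside, z up. In its frame the strap's pivot is at (0, +105 mm), the cam lever's pin at (0, -118 mm), 184 mm high, pin axis along x. Below each a black lug juts from the wall, top at 132 mm
- strap_stop (a point): middle of the strap's stop: a steel upright at the lever's side of the tub, at (+18, -120) mm in the tub's frame, 10 mm thick along the tub's x, 32 mm wide along y, top 198 mm above the table; this point is 164 mm high
- lid: loose flat round lid, grey with a bright rim, 178 mm in diameter, 12 mm thick, about 0.6 kg, resting on the tub concentric with it; origin at the centre of its underside, its top is 150 mm above the table. It must stay there
- strap (a joint): strap's turn about its upright pivot, rad. 0: home across the middle of the lid, along the tub's -y, against its stop. Grows as it opens towards the tub's -x (1.57: points along -x); starts at 1.15 to 1.55, limit 1.9; stays where left (friction about 0.1 N m). To close it, push the side that faces away from the lid
- strap_mid (a point): point on the strap's top face, on its centre line, 105 mm from the pivot, 172 mm above the table; over the lid's centre when home. The strap is a straight steel bar 24 mm wide and 16 mm high, 156 to 172 mm above the table (6 mm over the lid, thin rubber pad below its middle), reaching 231 mm beyond the pivot
- cam_lever (a joint): cam lever's angle above horizontal about its pin, rad. 0: down flat over the strap, pointing along the tub's +y, top face 189 mm above the table. 1.57: upright. Starts at 1.4 to 1.75 (over 1.57: leaning away from the lid), limit 1.85; stays where left (friction about 0.16 N m, 2 to 3 N at the grip). Push its outer face towards the lid, then down
- lever_end (a point): middle of the cam lever's free end, 98 mm from the pin. The lever is a steel bar 16 mm wide and 9 mm thick; its black grip, 26 mm wide and 10 mm thick, runs from 46 to 98 mm from the pin
- dark_bottle: tall dark green wine bottle, 76 mm across, 300 mm high, loose, to one side; origin: centre of its underside; to be left alone
- clear_bottle: tall clear bottle, 72 mm across, 290 mm high, loose, to one side; origin: centre of its underside; to be left alone
- juice: small green bottle with a red cap, 56 mm across, 125 mm high, loose, near the tub; origin: centre of its underside; to be left alone
- tumbler: glass tumbler, 68 mm across, 85 mm high, loose, in front of the tub (the strap passes above it); origin: centre of its underside; to be left alone
- cups: inverted stack of clear plastic cups, 74 mm across, 115 mm high, loose, beyond the tub; origin: centre of its underside; to be left alone
- bowl: blue bowl, 110 mm across, 50 mm high, loose, beyond the tub; origin: centre of its underside; to be left alone
- pen: pen lying on the table, 135 mm long, 11 mm thick; origin on the table under its middle; to be left alone

How it is judged:
By the outcome, as a careful person would: the job done as asked, in the order asked, and still so for the second after the job is handed in, with the robot touching nothing.
It also fails if it takes over 45 s, if anything falls off the work surface, if the arm or the gripper's body presses on something with over 40 N, if the wrist force passes 120 N, or if a joint passes its speed limit or range.

## Working session

There is one attempt and no reset: what is moved stays moved. The work goes in short steps, Python scripts to look and compute and a shell command to move; the robot and the scene stay as the last step left them, time stands still between calls to the robot, and variables do not carry over. Pictures are saved under pics/ and viewed, at most 10 in all, crops included, and the job is handed in when it is done.

```bash
mkdir -p pics; ls
cat > h.py <<'E'
import numpy as np,cv2
from plant import *
def world(cam,u,v,d):
    c=camera_info(cam);p=np.array([(u-c['cx'])/c['fx']*d,-(v-c['cy'])/c['fy']*d,-d,1]);return (np.array(c['T'])@p)[:3]
def ray_z(cam,u,v,z):
    a=world(cam,u,v,0.);b=world(cam,u,v,1.);return a+(b-a)*(z-a[2])/(b[2]-a[2])
E
python3 - <<'E'
from h import *
for n in('side','top'):
    p,d=grab_frame(n);cv2.imwrite(f'pics/{n}0.png',p)
    c=camera_info(n);print(n,{k:c[k] for k in c if k!='T'},np.round(c['T'],3).tolist())
zs=dict(tub=0,lid=.138,strap_mid=.172,strap_stop=.164,lever_end=None,dark_bottle=0,clear_bottle=0,juice=0,tumbler=0,cups=0,bowl=0,pen=0)
for t,z in zs.items():
    for n in('side','top'):
        r=pinpoint(n,t)
        if r:
            u,v=r[0]['position'];print(t,n,round(r[0]['conf'],2),np.round([u,v]), np.round(ray_z(n,u,v,z if z is not None else .28),3))
print(state()['time'])
E
```

```text
pics
side {'fx': 519.1141963012561, 'fy': 519.1141963012561, 'cx': 314.26622463806456, 'cy': 202.2083126235657} [[-0.956, 0.149, -0.252, 0.228], [-0.293, -0.476, 0.829, 1.18], [0.003, 0.867, 0.499, 0.859], [0.0, 0.0, 0.0, 1.0]]
top {'fx': 384.58819565859, 'fy': 384.58819565859, 'cx': 326.3695763835486, 'cy': 201.21260726950734} [[-0.013, 0.991, -0.132, 0.455], [-1.0, -0.013, 0.0, -0.016], [-0.001, 0.132, 0.991, 1.26], [0.0, 0.0, 0.0, 1.0]]
tub side 0.78 [309. 240.] [ 0.612 -0.029  0.   ]
lid side 0.75 [308. 201.] [ 0.609 -0.017  0.138]
lid top 0.69 [330. 200.] [ 0.608 -0.029  0.138]
strap_mid side 0.9 [330. 206.] [0.53  0.047 0.172]
strap_mid top 0.71 [298. 230.] [0.52  0.065 0.172]
strap_stop side 0.97 [319. 171.] [ 0.62  -0.158  0.164]
strap_stop top 0.71 [373. 193.] [ 0.624 -0.15   0.164]
lever_end side 0.59 [325. 138.] [ 0.597 -0.14   0.28 ]
lever_end top 0.45 [373. 194.] [ 0.603 -0.137  0.28 ]
dark_bottle side 0.73 [241. 341.] [0.635 0.405 0.   ]
dark_bottle top 0.79 [196. 199.] [0.636 0.414 0.   ]
clear_bottle side 0.69 [324. 186.] [ 0.661 -0.364  0.   ]
clear_bottle top 0.66 [430. 188.] [ 0.663 -0.363  0.   ]
juice side 0.68 [359. 213.] [ 0.504 -0.222  0.   ]
juice top 0.74 [388. 237.] [ 0.503 -0.215  0.   ]
tumbler side 0.62 [366. 245.] [ 0.445 -0.055  0.   ]
tumbler top 0.77 [338. 254.] [ 0.448 -0.052  0.   ]
cups side 0.79 [275. 201.] [ 0.788 -0.214  0.   ]
cups top 0.89 [385. 152.] [ 0.789 -0.215  0.   ]
bowl side 0.75 [223. 272.] [0.784 0.186 0.   ]
bowl top 0.62 [268. 156.] [0.778 0.177 0.   ]
pen side 0.69 [338. 329.] [0.437 0.303 0.   ]
pen top 0.58 [227. 262.] [0.43  0.306 0.   ]
1.3
```

View pics/side0.png

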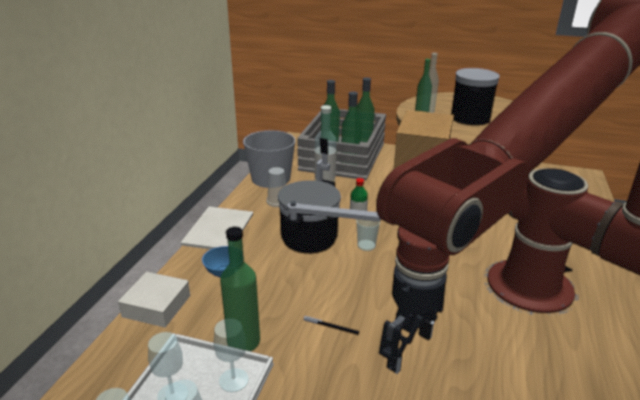

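View pics/top0.png

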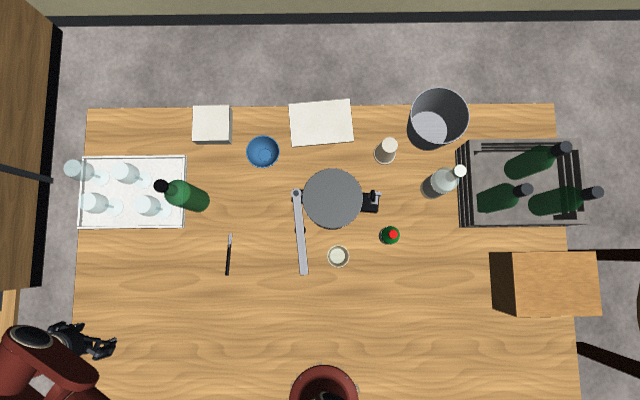

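Run:
```python
from h import *
# strap points via mask on depth
for n in('top','side'):
    p,d=grab_frame(n)
    for t in('strap','lid','cam_lever'):
        r=masks_of(n,t)
        if not r: print(n,t,'none');continue
        v,u=np.nonzero(r[0]['region']&(d>0));P=np.array([world(n,a,b,d[b,a]) for a,b in zip(u,v)])
        if t=='strap': s=P[abs(P[:,2]-.172)<.01]
        elif t=='lid': s=P[abs(P[:,2]-.150)<.006]
        else: s=P[(P[:,2]>.19)]
        if len(s)<5: print(n,t,len(P),np.median(P,0));continue
        c=s.mean(0);w=np.linalg.svd(s-c,full_matrices=False)[2][0];q=(s-c)@w
        rect=cv2.minEnclosingCircle(s[:,:2].astype(np.float32))
        print(n,t,round(r[0]['conf'],2),len(s),c.round(3),w.round(3),(c+w*q.min()).round(3),(c+w*q.max()).round(3),s.min(0).round(3),s.max(0).round(3),rect)
```

```text
top strap 0.74 720 [0.514 0.06  0.171] [-0.996 -0.091 -0.006] [0.637 0.071 0.172] [0.395 0.049 0.171] [0.396 0.04  0.163] [0.637 0.084 0.181] ((0.5163737535476685, 0.05770687013864517), 0.12165440618991852)
top lid 0.92 2821 [ 0.612 -0.034  0.149] [-0.476  0.88  -0.001] [ 0.654 -0.112  0.149] [0.57  0.044 0.149] [ 0.525 -0.121  0.144] [0.699 0.054 0.156] ((0.6133542060852051, -0.03374256566166878), 0.08941575139760971)
top cam_lever 0.51 75 [ 0.599 -0.144  0.241] [-0.022 -0.209 -0.978] [ 0.6   -0.135  0.284] [ 0.598 -0.155  0.189] [ 0.588 -0.159  0.19 ] [ 0.613 -0.131  0.283] ((0.6006816029548645, -0.14531971514225006), 0.016682587563991547)
side strap 0.81 695 [0.518 0.066 0.17 ] [-0.996 -0.094 -0.008] [0.637 0.077 0.171] [0.394 0.054 0.169] [0.393 0.038 0.162] [0.638 0.09  0.181] ((0.5157264471054077, 0.06447502970695496), 0.12255475670099258)
side lid none
side cam_lever 0.52 215 [ 0.599 -0.139  0.238] [-0.011 -0.176 -0.984] [ 0.6   -0.131  0.282] [ 0.599 -0.147  0.19 ] [ 0.586 -0.154  0.191] [ 0.613 -0.126  0.282] ((0.6009185314178467, -0.14215311408042908), 0.01692654751241207)
```

The side view shows the lid at about (308,190), the strap running from pivot (292,206) to (378,217), and the lever hidden behind. The top view shows the lid at (332,198), the strap from (296,192) to (304,274), the lever at (375,197), and the tumbler at (338,256) under the strap's sweep.

Run:
```python
from h import *
from scipy.spatial.transform import Rotation as R
s=state();q=s['tool_rot'];M=R.from_quat([q[1],q[2],q[3],q[0]]).as_matrix();print(M.round(3),s['tool_pos'],s['joint_pos'],s['contact_force'],s['gripper_width'])
piv=np.array([.625,.074]);
yaw=-.12;ux=np.array([np.cos(yaw),np.sin(yaw)]);uy=np.array([-ux[1],ux[0]])
for th in (1.36,1.0,.7,.4,.2,0):
    u=-uy*np.cos(th)-ux*np.sin(th);n=np.array([u[1],-u[0]])
    print(th,u.round(3),n.round(3),(piv+.135*u+.0265*n).round(3), 'n yaw deg',np.degrees(np.arctan2(n[1],n[0])).round(1))
```

```text
[[-0.913  0.408 -0.   ]
 [ 0.408  0.913 -0.   ]
 [ 0.    -0.    -1.   ]] [0.25528573 0.570464   0.23129527] [ 1.03101203e+00  5.27006822e-02  1.61291317e+00  5.16186742e-06
  1.47598466e+00 -1.18992432e-01] [ 0.49769107 -1.32143018 -0.00351313] 0.9966472615701585
1.36 [-0.996 -0.091] [-0.091  0.996] [0.488 0.088] n yaw deg 95.2
1.0 [-0.9   -0.436] [-0.436  0.9  ] [0.492 0.039] n yaw deg 115.8
0.7 [-0.731 -0.682] [-0.682  0.731] [0.508 0.001] n yaw deg 133.0
0.4 [-0.497 -0.868] [-0.868  0.497] [ 0.535 -0.03 ] n yaw deg 150.2
0.2 [-0.315 -0.949] [-0.949  0.315] [ 0.557 -0.046] n yaw deg 161.7
0 [-0.12  -0.993] [-0.993  0.12 ] [ 0.583 -0.057] n yaw deg 173.1
```

```bash
python3 -m handwheel '[[[0.0116,-0.0233,0,0,0,-7.1],[0.0116,-0.0233,0,0,0,-7.1],[0.0116,-0.0233,0,0,0,-7.1],[0.0116,-0.0233,0,0,0,-7.1],[0.0116,-0.0233,0,0,0,-7.1],[0.0116,-0.0233,0,0,0,-7.1],[0.0116,-0.0233,0,0,0,-7.1],[0.0116,-0.0233,0,0,0,-7.1],[0.0116,-0.0233,0,0,0,-7.1],[0.0116,-0.0233,0,0,0,-7.1],[0.0116,-0.0233,0,0,0,-7.1],[0.0116,-0.0233,0,0,0,-7.1],[0.0116,-0.0233,0,0,0,-7.1],[0.0116,-0.0233,0,0,0,-7.1],[0.0116,-0.0233,0,0,0,-7.1],[0.0116,-0.0233,0,0,0,-7.1],[0.0116,-0.0233,0,0,0,-7.1],[0.0116,-0.0233,0,0,0,-7.1],[0.0116,-0.0233,0,0,0,-7.1],[0,0,0,0,0,-7.1]]]' 0; python3 -m handwheel '[[[0.005,-0.005,0,0,0,-7],[0.005,-0.005,0,0,0,-2],[0,0,0,0,0,0],[0,0,0,0,0,0]]]'
python3 - <<'E'
from h import *
from scipy.spatial.transform import Rotation as R
s=state();q=s['tool_rot'];M=R.from_quat([q[1],q[2],q[3],q[0]]).as_matrix();print(M.round(3)[:,1],np.degrees(np.arctan2(M[1,1],M[0,1])),s['tool_pos'],s['joint_pos'],s['time'])
p,d=grab_frame('top');cv2.imwrite('pics/top1.png',cv2.resize(p[120:300,200:440],None,fx=3,fy=3))
E
```

```text
time: 3.37
tool_pos: [0.4772, 0.1245, 0.2315]
tool_rot: [0.001, 0.993, 0.116, 0.0]
contact_force: [0.1, 0.6, -0.1]
gripper_width: -0.001
grasp_force: 0.0
time: 3.7
tool_pos: [0.4858, 0.1177, 0.2313]
tool_rot: [-0.0, 0.999, 0.044, -0.0]
contact_force: [-0.0, -0.1, -0.7]
gripper_width: 0.0
grasp_force: 0.0
[ 0.087 -0.996 -0.   ] -84.99251311166752 [0.48576838 0.11773832 0.23132972] [ 8.86973508e-02 -2.53582594e-01  1.89738834e+00  1.63558941e-04
  1.49790760e+00  1.57208461e+00] 3.7
```

View pics/top1.png

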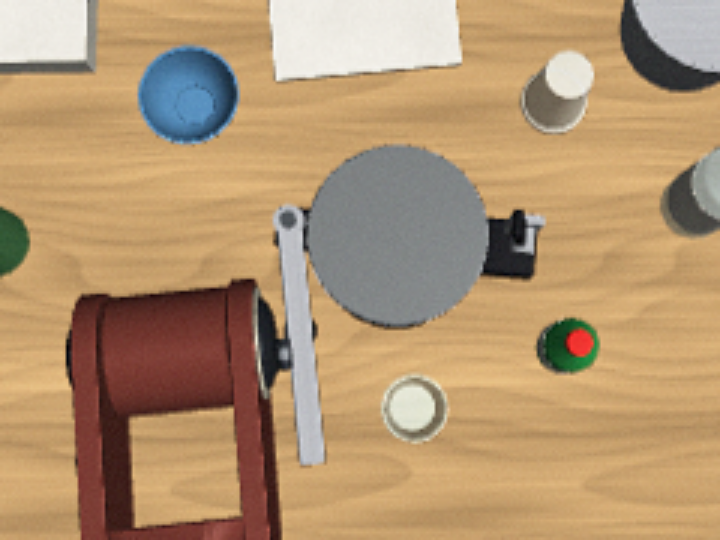

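```bash
python3 -m handwheel '[[[0.0005,0,-0.018,0,0,0],[0.0005,0,-0.018,0,0,0],[0.0005,0,-0.018,0,0,0],[0.0005,-0.004,-0.017,0,0,0],[0,-0.008,0,0,0,0],[0,-0.008,0,0,0,0],[0,0,0,0,0,0]]]'
python3 - <<'E'
from h import *
u,v=296,192.7;print(ray_z('top',u,v,.172))
piv=np.array([.625,.074]);yaw=-.12;ux=np.array([np.cos(yaw),np.sin(yaw)]);uy=np.array([-ux[1],ux[0]])
o=None
for th in np.arange(1.36,-.05,-.08):
    U=-uy*np.cos(th)-ux*np.sin(th);n=np.array([U[1],-U[0]]);p=piv+.135*U+.0265*n
    print(th.round(2),p.round(4),None if o is None else (p-o).round(4));o=p
E
```

```text
time: 4.33
tool_pos: [0.4882, 0.0968, 0.1614]
tool_rot: [0.0, 0.999, 0.043, 0.001]
contact_force: [0.9, -0.0, -0.0]
gripper_width: 0.003
grasp_force: 0.0
[0.62582703 0.06982482 0.172     ]
1.36 [0.4882 0.0882] None
1.28 [0.4875 0.0772] [-0.0007 -0.011 ]
1.2 [0.4876 0.0662] [ 0.0002 -0.011 ]
1.12 [0.4887 0.0552] [ 0.0011 -0.011 ]
1.04 [0.4906 0.0444] [ 0.0019 -0.0108]
0.96 [0.4934 0.0337] [ 0.0028 -0.0106]
0.88 [0.4971 0.0234] [ 0.0036 -0.0104]
0.8 [0.5015 0.0133] [ 0.0045 -0.0101]
0.72 [0.5068 0.0036] [ 0.0052 -0.0097]
0.64 [ 0.5128 -0.0056] [ 0.006  -0.0092]
0.56 [ 0.5195 -0.0143] [ 0.0067 -0.0087]
0.48 [ 0.5269 -0.0225] [ 0.0074 -0.0081]
0.4 [ 0.5349 -0.03  ] [ 0.008  -0.0075]
0.32 [ 0.5435 -0.0369] [ 0.0086 -0.0069]
0.24 [ 0.5526 -0.043 ] [ 0.0091 -0.0062]
0.16 [ 0.5622 -0.0484] [ 0.0096 -0.0054]
0.08 [ 0.5722 -0.053 ] [ 0.01   -0.0046]
-0.0 [ 0.5825 -0.0569] [ 0.0103 -0.0038]
```

Each 0.08 rad row also turns 4.58° about z. I'll push to about θ=0.24 first.

```bash
python3 -m handwheel '[[[0,-0.0086,0,0,0,0],[-0.0007,-0.011,0,0,0,4.58],[0.0002,-0.011,0,0,0,4.58],[0.0011,-0.011,0,0,0,4.58],[0.0019,-0.0108,0,0,0,4.58],[0.0028,-0.0106,0,0,0,4.58],[0.0036,-0.0104,0,0,0,4.58],[0.0045,-0.0101,0,0,0,4.58],[0.0052,-0.0097,0,0,0,4.58],[0.006,-0.0092,0,0,0,4.58],[0.0067,-0.0087,0,0,0,4.58],[0.0074,-0.0081,0,0,0,4.58],[0.008,-0.0075,0,0,0,4.58],[0.0086,-0.0069,0,0,0,4.58],[0.0091,-0.0062,0,0,0,4.58],[0,0,0,0,0,0]]]'
python3 - <<'E'
from h import *
for n in('top','side'):
    p,d=grab_frame(n);cv2.imwrite(f'pics/{n}2.png',cv2.resize(p[120:270,220:460],None,fx=3,fy=3))
    for t in('strap','cam_lever','lid'):
        r=masks_of(n,t)
        if not r: print(n,t,'none');continue
        v,u=np.nonzero(r[0]['region']&(d>0));P=np.array([world(n,a,b,d[b,a]) for a,b in zip(u,v)])
        s=P[abs(P[:,2]-dict(strap=.172,cam_lever=.25,lid=.15)[t])<(.05 if t=='cam_lever' else .006)]
        if len(s)<9: continue
        c=s.mean(0);w=np.linalg.svd(s-c,full_matrices=False)[2][0];q=(s-c)@w
        print(n,t,round(r[0]['conf'],2),len(s),c.round(3),w.round(3),(c+w*q.min()).round(3),(c+w*q.max()).round(3),np.array(cv2.minEnclosingCircle(s[:,:2].astype(np.float32))[0]).round(3))
E
```

```text
time: 5.67
tool_pos: [0.5538, -0.0436, 0.162]
tool_rot: [0.001, 0.824, 0.567, 0.001]
contact_force: [0.1, -1.2, 0.5]
gripper_width: -0.001
grasp_force: 0.0
top strap 0.63 164 [0.606 0.022 0.172] [-0.342 -0.94  -0.001] [0.628 0.083 0.172] [ 0.545 -0.146  0.171] [ 0.585 -0.031]
top cam_lever 0.45 53 [ 0.6   -0.139  0.266] [-0.042 -0.222 -0.974] [ 0.601 -0.134  0.286] [ 0.597 -0.153  0.202] [ 0.601 -0.14 ]
top lid 0.69 907 [ 0.654 -0.031  0.149] [-0.466  0.885 -0.002] [ 0.687 -0.095  0.149] [0.605 0.061 0.149] [ 0.614 -0.034]
side strap 0.67 300 [0.601 0.016 0.171] [ 0.318  0.948 -0.   ] [ 0.571 -0.072  0.171] [0.624 0.086 0.171] [0.6   0.006]
side cam_lever none
side lid 0.71 1049 [ 0.613 -0.023  0.15 ] [-0.898  0.44  -0.005] [ 0.696 -0.063  0.15 ] [0.534 0.016 0.149] [ 0.612 -0.03 ]
```

View pics/top2.png

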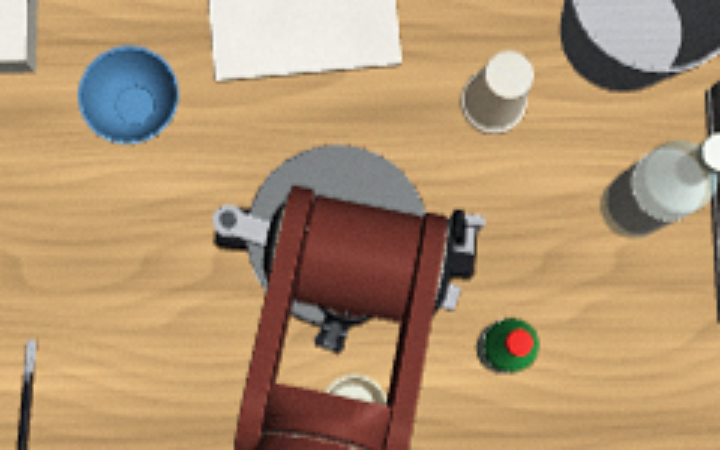

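View pics/side2.png

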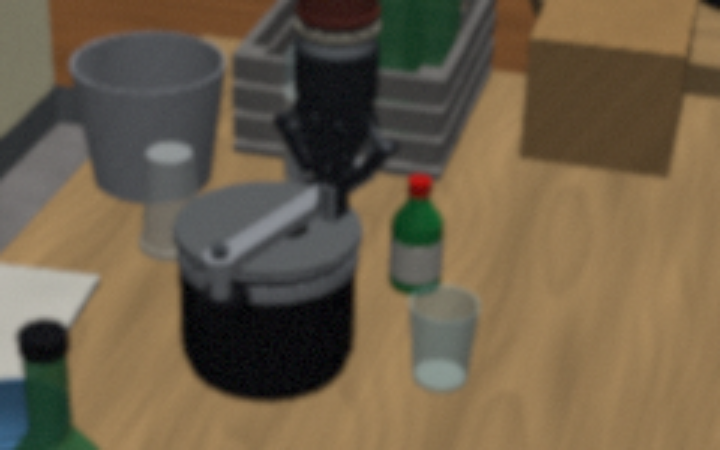

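The top view shows the strap pivot at (228,220), the strap tip at (452,297) beside the lug, and the lever at (465,230). The side view shows the shut fingers behind the strap at (325,195), with the lid and tumbler unmoved.

```bash
python3 -m handwheel '[[[0.0048,-0.0027,0,0,0,2.29],[0.0048,-0.0027,0,0,0,2.29],[0.005,-0.0023,0,0,0,2.29],[0.005,-0.0023,0,0,0,2.29],[0.004,-0.0016,0,0,0,1.8],[0,0,0,0,0,0]]]'; python3 -m handwheel '[[[0.002,-0.0005,0,0,0,0.8],[0.002,-0.0005,0,0,0,0.8],[0,0,0,0,0,0]]]';python3 -m handwheel '[[[0.002,-0.0003,0,0,0,0],[0,0,0,0,0,0]]]'
```

```text
time: 6.57
tool_pos: [0.576, -0.0536, 0.1603]
tool_rot: [0.0, 0.766, 0.643, 0.0]
contact_force: [-0.0, 0.1, -0.1]
gripper_width: -0.004
grasp_force: 0.0
time: 6.82
tool_pos: [0.5797, -0.0546, 0.1602]
tool_rot: [-0.0, 0.757, 0.653, -0.0]
contact_force: [-0.2, 0.2, 0.3]
gripper_width: 0.0
grasp_force: 0.0
time: 6.98
tool_pos: [0.5818, -0.0549, 0.1602]
tool_rot: [-0.0, 0.757, 0.653, -0.0]
contact_force: [-0.8, -0.1, 0.4]
gripper_width: -0.001
grasp_force: 0.2
```

```bash
for i in 1 2 3; do :; done; python3 -m handwheel '[[[0.0015,-0.0002,0,0,0,0],[0,0,0,0,0,0]]]';python3 -m handwheel '[[[0.0015,-0.0002,0,0,0,0],[0,0,0,0,0,0]]]';python3 -m handwheel '[[[0.0015,-0.0002,0,0,0,0],[0,0,0,0,0,0]]]'
```

```text
time: 7.15
tool_pos: [0.5833, -0.0552, 0.1603]
tool_rot: [0.0, 0.757, 0.653, -0.0]
contact_force: [-0.3, -0.1, 0.1]
gripper_width: 0.003
grasp_force: 0.2
time: 7.32
tool_pos: [0.5846, -0.0554, 0.1602]
tool_rot: [-0.0, 0.757, 0.653, -0.0]
contact_force: [-0.5, -0.8, 0.2]
gripper_width: -0.003
grasp_force: 0.6
time: 7.48
tool_pos: [0.585, -0.0555, 0.1601]
tool_rot: [-0.001, 0.757, 0.653, -0.001]
contact_force: [-7.9, -0.7, 3.2]
gripper_width: -0.001
grasp_force: 3.2
```

Stop reached: the force jumped to 8 N. I'll give one more small nudge, then back off and rise.

```bash
python3 -m handwheel '[[[0.001,-0.0001,0,0,0,0],[0,0,0,0,0,0]]]';python3 -m handwheel '[[[-0.006,0.0006,0,0,0,0],[-0.01,0.001,0.002,0,0,0],[-0.01,0.001,0.02,0,0,0],[-0.01,0,0.035,0,0,0],[-0.01,0,0.035,0,0,0],[-0.01,-0.01,0.035,0,0,0],[-0.01,-0.02,0.03,0,0,0],[-0.02,-0.03,0,0,0,0],[-0.02,-0.03,0,0,0,0],[-0.02,-0.03,0,0,0,0],[0,-0.03,0,0,0,0],[0,-0.02,0,0,0,0],[0,0,0,0,0,0]]]'
python3 - <<'E'
from h import *
print(state()['tool_pos'])
p,d=grab_frame('top');cv2.imwrite('pics/top3.png',cv2.resize(p[120:270,220:460],None,fx=3,fy=3))
for n in('side','top'):
    p,d=grab_frame(n)
    for t in('strap','cam_lever','lid'):
        r=masks_of(n,t)
        if not r: print(n,t,'none');continue
        v,u=np.nonzero(r[0]['region']&(d>0));P=np.array([world(n,a,b,d[b,a]) for a,b in zip(u,v)])
        s=P[abs(P[:,2]-dict(strap=.172,cam_lever=.245,lid=.15)[t])<(.05 if t=='cam_lever' else .006)]
        if len(s)<9: continue
        c=s.mean(0);w=np.linalg.svd(s-c,full_matrices=False)[2][0];q=(s-c)@w
        print(n,t,round(r[0]['conf'],2),len(s),c.round(3),w.round(3),(c+w*q.min()).round(3),(c+w*q.max()).round(3),np.array(cv2.minEnclosingCircle(s[:,:2].astype(np.float32))[0]).round(3))
E
```

```text
time: 7.65
tool_pos: [0.5851, -0.0555, 0.1601]
tool_rot: [-0.002, 0.757, 0.653, -0.002]
contact_force: [-9.2, 0.4, 5.1]
gripper_width: 0.001
grasp_force: 5.0
time: 8.73
tool_pos: [0.4608, -0.2261, 0.3174]
tool_rot: [0.001, 0.759, 0.652, -0.0]
contact_force: [-0.2, 0.1, -0.6]
gripper_width: 0.002
grasp_force: 0.0
[ 0.46080185 -0.22612212  0.31736472]
side strap 0.69 371 [ 0.611 -0.019  0.171] [0.106 0.994 0.   ] [ 0.597 -0.149  0.171] [0.623 0.089 0.171] [ 0.612 -0.03 ]
side cam_lever 0.67 180 [ 0.599 -0.138  0.241] [-0.005 -0.176 -0.984] [ 0.6   -0.131  0.282] [ 0.599 -0.146  0.196] [ 0.6   -0.137]
side lid 0.8 1209 [ 0.605 -0.026  0.15 ] [-0.981  0.192 -0.006] [ 0.7   -0.044  0.15 ] [ 0.526 -0.01   0.149] [ 0.611 -0.032]
top strap 0.71 586 [ 0.612 -0.033  0.171] [-0.101 -0.995 -0.005] [0.624 0.082 0.172] [ 0.602 -0.142  0.17 ] [ 0.617 -0.03 ]
top cam_lever 0.56 55 [ 0.6   -0.139  0.262] [-0.053 -0.214 -0.975] [ 0.601 -0.135  0.283] [ 0.596 -0.154  0.195] [ 0.601 -0.142]
top lid 0.78 2296 [ 0.611 -0.033  0.149] [-0.995  0.095 -0.001] [ 0.7   -0.041  0.149] [ 0.525 -0.025  0.149] [ 0.613 -0.034]
```

View pics/top3.png

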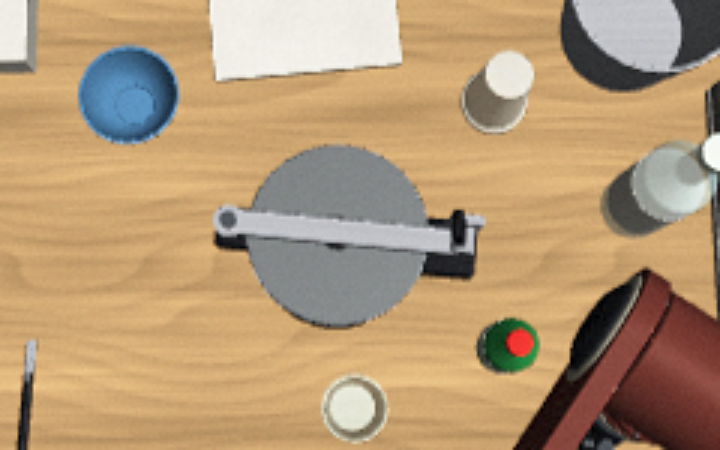

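The strap now lies across the lid centre, from pivot (228,218) to (465,238) under the lever. The lid, tumbler and cups have not moved. The lever comes next.

```bash
python3 -m handwheel '[[[0.014,0.0036,0,0,0,0],[0.014,0.0036,0,0,0,0],[0.014,0.0036,0,0,0,0],[0.014,0.0036,0,0,0,0],[0.014,0.0036,0,0,0,0],[0.014,0.0036,0,0,0,0],[0.014,0.0036,0,0,0,0],[0.014,0.0036,0,0,0,0],[0.014,0.0036,0,0,0,0],[0.010,0.0036,0,0,0,0],[0,0,-0.018,0,0,0],[0,0,-0.018,0,0,0],[0,0,-0.0177,0,0,0],[0,0,0,0,0,0],[0,0,0,0,0,0]]]'
python3 - <<'E'
from h import *
o=None
for a in np.arange(1.4,-.01,-.1):
    s=.08*np.cos(a)-.005*np.sin(a)-.011;z=.184+.08*np.sin(a)+.005*np.cos(a)
    p=np.array([.6+.103*s,-.149+.995*s,z]);print(a.round(1),p.round(4),None if o is None else (p-o).round(4).tolist());o=p
E
```

```text
time: 10.43
tool_pos: [0.5966, -0.1865, 0.2624]
tool_rot: [-0.001, 0.757, 0.653, -0.001]
contact_force: [0.1, -0.9, 0.0]
gripper_width: -0.001
grasp_force: 0.0
1.4 [ 0.5998 -0.1513  0.2637] None
1.3 [ 0.6006 -0.1434  0.2624] [0.0008, 0.0079, -0.0013]
1.2 [ 0.6014 -0.1357  0.2604] [0.0008, 0.0077, -0.002]
1.1 [ 0.6021 -0.1283  0.2576] [0.0008, 0.0075, -0.0028]
1.0 [ 0.6029 -0.1211  0.254 ] [0.0007, 0.0071, -0.0035]
0.9 [ 0.6036 -0.1144  0.2498] [0.0007, 0.0068, -0.0042]
0.8 [ 0.6042 -0.1081  0.2449] [0.0007, 0.0063, -0.0049]
0.7 [ 0.6048 -0.1023  0.2394] [0.0006, 0.0058, -0.0055]
0.6 [ 0.6054 -0.0971  0.2333] [0.0005, 0.0052, -0.0061]
0.5 [ 0.6059 -0.0925  0.2267] [0.0005, 0.0046, -0.0066]
0.4 [ 0.6063 -0.0886  0.2198] [0.0004, 0.0039, -0.007]
0.3 [ 0.6066 -0.0854  0.2124] [0.0003, 0.0032, -0.0073]
0.2 [ 0.6068 -0.0829  0.2048] [0.0003, 0.0025, -0.0076]
0.1 [ 0.607  -0.0812  0.197 ] [0.0002, 0.0017, -0.0078]
-0.0 [ 0.6071 -0.0803  0.189 ] [0.0001, 0.0009, -0.008]
```

```bash
python3 -m handwheel '[[[0.001,0.012,0,0,0,0],[0.001,0.012,0,0,0,0],[0.001,0.01,0.001,0,0,0],[0.0008,0.0079,-0.0013,0,0,0],[0.0008,0.0077,-0.002,0,0,0],[0.0008,0.0075,-0.0028,0,0,0],[0.0007,0.0071,-0.0035,0,0,0],[0.0007,0.0068,-0.0042,0,0,0],[0.0007,0.0063,-0.0049,0,0,0],[0.0006,0.0058,-0.0055,0,0,0],[0.0005,0.0052,-0.0061,0,0,0],[0,0,0,0,0,0]]]'
python3 - <<'E'
from h import *
p,d=grab_frame('side');cv2.imwrite('pics/side4.png',cv2.resize(p[120:270,220:460],None,fx=3,fy=3))
E
```

```text
time: 11.43
tool_pos: [0.6051, -0.0974, 0.2319]
tool_rot: [-0.002, 0.757, 0.654, -0.001]
contact_force: [-0.1, -0.3, 0.7]
gripper_width: -0.003
grasp_force: 0.0
```

View pics/side4.png

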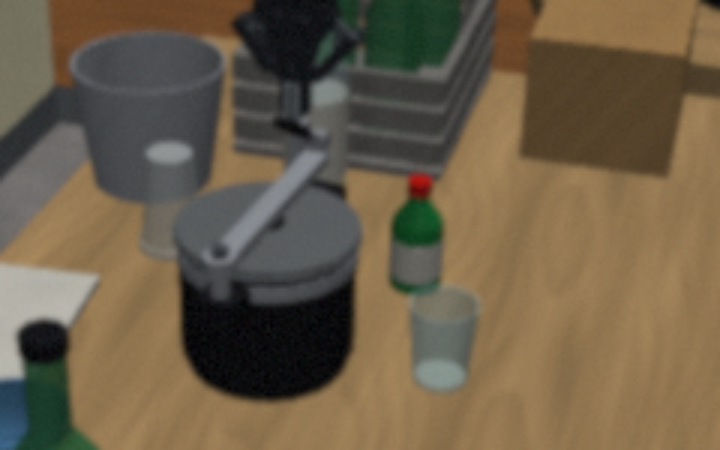

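The fingertip at (295,110) has the lever's grip at (293,128) tilted about halfway over the strap. Continuing down.

```bash
python3 -m handwheel '[[[0.0005,0.0046,-0.0066,0,0,0],[0.0004,0.0039,-0.007,0,0,0],[0.0003,0.0032,-0.0073,0,0,0],[0.0003,0.0025,-0.0076,0,0,0],[0.0002,0.0017,-0.0078,0,0,0],[0,0,-0.005,0,0,0],[0,0,0,0,0,0]]]'; python3 -m handwheel '[[[0,0,-0.002,0,0,0],[0,0,0,0,0,0]]]'; python3 -m handwheel '[[[0,0,-0.001,0,0,0],[0,0,0,0,0,0]]]'
```

```text
time: 12.07
tool_pos: [0.6067, -0.0824, 0.1908]
tool_rot: [-0.001, 0.757, 0.653, -0.001]
contact_force: [0.1, 0.3, -0.8]
gripper_width: 0.001
grasp_force: 0.0
time: 12.23
tool_pos: [0.6073, -0.0829, 0.1905]
tool_rot: [-0.0, 0.757, 0.653, -0.0]
contact_force: [-0.7, -0.8, -0.2]
gripper_width: -0.0
grasp_force: 0.0
time: 12.4
tool_pos: [0.6076, -0.0831, 0.1901]
tool_rot: [0.0, 0.757, 0.653, 0.0]
contact_force: [-0.1, -0.5, 0.6]
gripper_width: -0.003
grasp_force: 0.0
```

```bash
python3 -m handwheel '[[[0,0,-0.002,0,0,0],[0,0,0,0,0,0],[0,0,0,0,0,0]]]'; python3 -m handwheel '[[[0,0,-0.0015,0,0,0],[0,0,0,0,0,0],[0,0,0,0,0,0]]]'
```

```text
time: 12.65
tool_pos: [0.6078, -0.083, 0.189]
tool_rot: [0.001, 0.757, 0.653, 0.0]
contact_force: [-0.4, -0.2, 5.1]
gripper_width: -0.0
grasp_force: 2.2
time: 12.9
tool_pos: [0.6079, -0.083, 0.1888]
tool_rot: [0.001, 0.757, 0.653, 0.0]
contact_force: [-3.8, 0.0, 9.8]
gripper_width: -0.003
grasp_force: 4.8
```

```bash
python3 -m handwheel '[[[0,0,-0.001,0,0,0],[0,0,0,0,0,0],[0,0,0.01,0,0,0],[0,0,0.03,0,0,0],[0,0,0.035,0,0,0],[0,0,0.035,0,0,0],[-0.03,0,0.02,0,0,0],[-0.03,-0.02,0,0,0,0],[-0.03,-0.03,0,0,0,0],[-0.03,-0.03,0,0,0,0],[-0.02,-0.03,0,0,0,0],[-0.02,-0.03,0,0,0,0],[0,0,0,0,0,0],[0,0,0,0,0,0]]]'
python3 - <<'E'
from h import *
p,d=grab_frame('side');a=p[120:270,220:460].copy()
p2,d2=grab_frame('top');cv2.imwrite('pics/end.png',cv2.resize(np.vstack([a,p2[120:270,220:460]]),None,fx=2,fy=2,interpolation=2))
for n,d in(('side',d),('top',d2)):
    for t in('strap','cam_lever','lid'):
        r=masks_of(n,t)
        if not r: print(n,t,'none');continue
        v,u=np.nonzero(r[0]['region']&(d>0));P=np.array([world(n,a,b,d[b,a]) for a,b in zip(u,v)])
        s=P[P[:,2]>.145] if t!='cam_lever' else P[P[:,2]>.18]
        if len(s)<9: continue
        c=s.mean(0);w=np.linalg.svd(s-c,full_matrices=False)[2][0];q=(s-c)@w
        print(n,t,round(r[0]['conf'],2),len(s),c.round(3),w.round(3),s.max(0).round(3),np.array(cv2.minEnclosingCircle(s[:,:2].astype(np.float32))[0]).round(3))
for t in ('tumbler','juice','cups','bowl','pen','clear_bottle','dark_bottle'):
    r=pinpoint('top',t)
    if r: print(t,ray_z('top',*r[0]['position'],0).round(3))
E
```

```text
time: 14.07
tool_pos: [0.4478, -0.2229, 0.3153]
tool_rot: [-0.0, 0.758, 0.652, 0.0]
contact_force: [1.1, 0.6, -0.8]
gripper_width: -0.004
grasp_force: 0.0
side strap 0.74 448 [ 0.61  -0.002  0.169] [0.133 0.991 0.007] [0.636 0.088 0.185] [ 0.609 -0.032]
side cam_lever 0.44 189 [ 0.603 -0.104  0.188] [-0.096 -0.995  0.028] [ 0.621 -0.05   0.196] [ 0.6   -0.105]
side lid 0.72 1155 [ 0.604 -0.027  0.15 ] [-0.975  0.221 -0.004] [0.7   0.056 0.155] [ 0.613 -0.031]
top strap 0.77 401 [0.618 0.019 0.171] [-0.1   -0.995 -0.015] [0.637 0.084 0.182] [0.619 0.016]
top cam_lever 0.72 280 [ 0.605 -0.102  0.188] [-0.107 -0.993  0.04 ] [ 0.621 -0.055  0.199] [ 0.606 -0.106]
top lid 0.76 2221 [ 0.611 -0.033  0.149] [-0.997  0.077 -0.001] [0.7   0.054 0.156] [ 0.613 -0.034]
tumbler [ 0.444 -0.044  0.   ]
cups [ 0.786 -0.209  0.   ]
bowl [0.782 0.181 0.   ]
pen [0.421 0.314 0.   ]
clear_bottle [ 0.665 -0.367  0.   ]
dark_bottle [0.637 0.41  0.   ]
```

View pics/end.png

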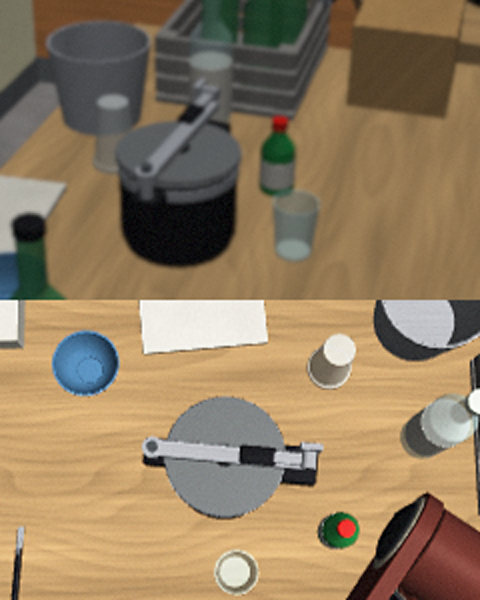

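The lever lies flat along the strap, with its grip at (258,455) in the lower view. The strap is home, the lid is still centred, and nothing else has moved.

```bash
python3 -c "
from plant import job_done;print(job_done())"
```

```text
the job is handed in; nothing more can be done
None
```

I swung the strap home against its stop, pushed the cam lever down flat over it, and handed the job in at about 14 s; the final pictures show the lid and the loose things where they stood, but the hand-in gave no verdict.

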